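Free the mould indexing table and hold its plunger out

ROBOT

A 7-joint arm with a two-finger parallel gripper is mounted at the origin on the work surface. World frame = base frame: x ahead of the robot, y to its left, z up, the work surface at z = 0. Lengths are in m, angles in rad, forces in N, time in s.
With the tool pointing down it reaches from about 0.35 to 0.9 m from the base axis. Payload 7.2 kg.
Tool frame: the origin (TCP) lies on the front face of the gripper's body, between the roots of the fingers; the fingertips stand 73 mm ahead of it and the grasp point (between the pads) lies 54 mm ahead of it (manip.tips_ahead is the z of the fingertips in the tool frame, in m); z points along the fingers, y is the direction in which the jaws open and shut (so a half turn about z gives the same grasp; the last joint's range is limited). The gripper opens to 85 mm and grips with 20 to 120 N. Pads are 22 mm wide; open, the fingers measure 114 mm over their backs; the gripper's body (76 mm by 85 mm) begins 54 mm behind the grasp point. The pads swing forward as they close: fully open they stand 13 mm farther back than shut.
Start: joints at [-0.068, 0.411, -0.013, 1.596, 0.006, 1.134, -0.082], TCP at [0.625, -0, 0.304] pointing down, gripper open.
Joint ranges: [-2.95, 2.95], [-0.29, 1.99], [-1.47, 1.44], [0.14, 2.54], [-1.03, 4.17], [0.13, 1.85], [-2.86, 2.86]. Speed limits (rad/s): [2.39, 2.39, 3.01, 3.01, 3.14, 3.14, 3.14].

INTERFACE

Orientations are given as a rotation vector (axis times angle).
In Python, from bench import sensors, optics, job, silhouettes, tip_of, manip gives the robot as it stands.
- The arm moves only by the shell command python3 -m handwheel 'ROWS' [FORCE]. ROWS is JSON, a list of rows, each an object of numbers: "hand": the closure, from -1 (fully open) to 1 (shut); "tx", "ty", "tz": the shift along the world's x, y, z in cm; "roll": the turn about the world's z in units of 5 degrees (1.0 is 5 degrees). In form: [{"hand": .., "tx": .., "ty": .., "tz": .., "roll": ..}, ...]. A call has exactly 8 rows; each row is the pose to reach, as a shift and turn from the pose measured when the call began; what a row does not reach only later rows make up. A row lasts 1/12 s, in which the tool goes at most 41.7 mm and 7.16 degrees, less where a joint would pass 70% of its speed; a pose out of reach is approached as far as the arm can. A call with a gripper value outside its range is refused whole. The fingers move at their own pace and stop on an object; FORCE is the grip in N (left out, the last holds). Time passes only in rows, so rows that repeat a pose let the fingers close, or fill a call up. It gives the time, the measured TCP pose, the force and the opening at its end, in the units of the state.
- sensors.read_state(): the state, without advancing time (a new reading comes with each control period).
- optics.camera(name): name is "scene" or "side" or "wrist"; returns a dict with "color" (384x512x3 uint8, red, green, blue), "z_map" (384x512 float32, m along the optical axis (not along the pixel's ray), 0 where there is no reading), "fx", "fy", "cx", "cy" (pixels), "k1" (the pictures are not rectified: a ray, as slopes to the right and down, at radius r is drawn at 1 + k1 r^2 times it, then the intrinsics apply), "world_to_cam" (4x4, takes a point from world to camera coordinates); the wrist camera has in their place "mount" (4x4, takes a point from camera to tool coordinates, whose origin is the TCP and whose axes are the flange's). Camera axes: x right, y up, looking along -z (the intrinsics and any distortion apply to the point x, -y, -z); pixel columns grow to the right and rows downward; lengths in m; the calibration is good to about 2 mm. A picture is of the moment at which its call begins: read the wrist's pose just before it.
- job.sign_off(): hands the job in, once; it reports no verdict.
Trained networks look in a picture, given as the dict that the camera call returned (one of the last four; its "shot" number tells which), for a name from the list of things; names that differ only in an ending like _2 or _b are one class to them, and where a whole thing is asked for, a point or a joint stands for the part that bears it (a point fixed in the world has none). Each returns a list of dicts, best first, with "confidence" (0 to 1); they miss things now and then, are a little off and sometimes report something else, mostly with a low value. They report only what shows in the picture. A call takes as long as a camera call. They do not tell look-alikes from the thing itself.
- silhouettes(picture, name): "mask" (384x512 bool, what is visible of it).
- tip_of(picture, name): "xyz" ([x, y, z] in m, in world coordinates, good to about 4 mm: a listed point, or the origin of a listed thing).
The state is a dict: "clock": time; "qpos": joint angles; "qd": joint speeds; "joint_torque": joint torques, N m; "position": TCP position; "ee_rot": TCP orientation; "contact_force": force on the tool from outside, world axes, zero at the start; "moment": the same for the moment, N m; "width": finger opening in m.
Only numpy, scipy, OpenCV 4.12 (cv2) and the standard library are available. Lean on these libraries where they do the work, as an engineer would, in place of code of your own. Each camera call takes 0.05 s, during which the arm holds its last target. There are 200 camera calls.

TASK

I want to turn the mould on the bench's indexing table. Twist the wing knob on the grey vent box clockwise (seen from above) right to its stop to bleed off the table's air brake, and let go of it so that it springs all the way back; then grip the black knob of the table's index plunger, pull it fully up to its stop and hold it there, clear of its hole. Finish while still holding the plunger up, and do not disturb the jar, the wrench or the glass ring on the bench.

Things in the scene. Friction and masses are not known exactly. Their poses are not given: they have to be found in the camera images.
- fixture: Indexing table bolted to the bench; origin on the bench under the plunger's vertical axis. A round aluminium turntable (220 mm across, top at 55 mm) is centred 95 mm from it towards the fixture's -x and carries a white mould block 100 x 100 mm, its top 108 mm above the bench. A steel post on the +x side carries an arm over the rim. Nothing but the plunger knob is above 109 mm.
- plunger_grip (a point): Point on the vertical axis of the index plunger's black, ribbed, cylindrical knob, moving with it. 28 mm across, 30 mm tall, underside 112 mm and top 142 mm above the bench when seated; this point lies 12 mm below its top and 18 mm above its underside.
- plunger (a joint): Lift of the plunger, m: 0 seated (the 10 mm pin stands 12 mm deep in its hole in the turntable), 0.022 at the upper stop, fully back. It slides straight up; a spring pulls it down with about 4 N when seated and 9.5 N at the stop, plus 1 N weight; it snaps back when released.
- seat_hole (a point): Centre of the mouth of the hole that the plunger's pin sits in, near the turntable's rim, 55 mm above the bench. Above it, under the plunger's knob, is the dark steel arm (40 mm wide across, along the fixture's x, top 100 mm above the bench) with a steel guide bush 22 mm across, up to 109 mm.
- vent_box: Grey brake vent box, fixed to the bench, 120 x 120 mm, 50 mm tall, with two brass fittings on its +x side. Origin at the centre of its underside. At rest the wing of its knob lies along the box's x axis.
- vent_knob_grip (a point): Point on the vertical axis of the black wing knob, in the middle of the box's top, turning with it. The wing is 46 mm long, 12 mm thick, upright, from 58 to 88 mm above the bench; this point lies 10 mm below its top. Under the wing is a flat steel disc 48 mm across, its top 58 mm above the bench.
- vent_knob (a joint): Turn of the wing knob, rad, growing clockwise seen from above: 0 at rest, 1.2 at its stop. A spring turns it back to 0 when released (0.03 N m at rest, 0.17 N m at the stop).
- jar: Bystander: closed jar, 64 mm across, 85 mm tall, standing; origin at the centre of its underside.
- wrench: Bystander: steel wrench lying flat; x along its length.
- glass_ring: Bystander: glass ring lying flat, 90 mm across, 30 mm tall; origin at the centre of its underside.
Things that resemble listed ones, but are neither listed nor needed, are in the scene too. What is shaped like the vent_box but pink or turquoise is not meant.

How it is judged:
On the way, in this order (a step that is already met when the one before it is completed fails the run):
1. the wing knob is turned to its stop (value of joint vent_knob above 1.1 rad), for 0.1 s.
2. the wing knob is let go and has sprung back (value of joint vent_knob below 0.15 rad and contact force between the fingers and vent_knob below 0.2 N), for 0.2 s.
3. the plunger is pulled fully up by the fingers (value of joint plunger above 0.018 m and contact force between the fingers and plunger above 3 N), for 0.3 s.
At the end, for the whole second after the job is handed in: The plunger is still held up by the fingers (more than 3 N between them), lifted more than 18 of its 22 mm, with no loose thing propping it; the wing knob is untouched and back within 0.15 rad of rest; jar, wrench and glass ring are within 30 mm of where they began (all of step 2 and all of step 3 and contact force between plunger and jar below 0.2 N and contact force between plunger and wrench below 0.2 N and contact force between plunger and glass_ring below 0.2 N and distance of each of jar, wrench, glass_ring from where it was at the start of the episode below 0.03 m); the arm keeps its last pose, push and grip.
It fails at once if the jar is disturbed (distance of jar from where it was at the start of the episode above 0.03 m).
It fails at once if the wrench is disturbed (distance of wrench from where it was at the start of the episode above 0.03 m).
It fails at once if the glass ring is disturbed (distance of glass_ring from where it was at the start of the episode above 0.03 m).
It also fails if it takes over 51 s, if anything falls off the work surface, if the arm or the gripper's body presses on something with over 40 N, if the wrist force passes 120 N, or if a joint passes its speed limit or range.

## Working session

There is one attempt and no reset: what is moved stays moved. The work goes in short steps, Python scripts to look and compute and a shell command to move; the robot and the scene stay as the last step left them, time stands still between calls to the robot, and variables do not carry over. Pictures are saved under pics/ and viewed, about 8 in all and at most 12, crops included, and the job is handed in when it is done.

```bash
mkdir -p pics; ls
cat > h.py <<'E'
import numpy as np, cv2
from bench import sensors, optics, job, silhouettes, tip_of, manip
def save(p,n): cv2.imwrite('pics/'+n+'.png',p['color'][:,:,::-1])
E
python3 - <<'E'
from h import *
s=sensors.read_state(); print(s)
ims=[]
for c in ['scene','side']:
    p=optics.camera(c); ims.append(p['color'])
    for n in ['plunger_grip','vent_knob_grip','vent_box','fixture','seat_hole','jar','wrench','glass_ring']:
        print(c,n,[(np.round(d['xyz'],3).tolist(),round(d['confidence'],2)) for d in tip_of(p,n)[:4]])
cv2.imwrite('pics/a.png',cv2.resize(np.vstack(ims),(800,1200))[:, :, ::-1]) if 0 else [cv2.imwrite(f'pics/a{i}.png',cv2.resize(m,(768,576))[:,:,::-1]) for i,m in enumerate(ims)]
E
```

```text
pics
{'clock': 0.0, 'qpos': array([-0.06820278,  0.41192428, -0.01269496,  1.59707162,  0.00560962,
        1.13432147, -0.08221308]), 'qd': array([-1.36534341e-03,  5.25142011e-05,  2.66175914e-04, -8.97425725e-04,
       -5.02812738e-04, -4.08765147e-06,  1.10420057e-03]), 'joint_torque': array([-1.18789325e-03, -6.00636005e+01,  6.81361444e-01, -2.99419034e+01,
        1.37590774e-02,  1.04116063e-02,  2.51732433e-05]), 'position': array([ 6.24603214e-01, -4.51099168e-05,  3.03026601e-01]), 'ee_rot': array([-2.22066385e+00, -2.22067033e+00,  2.02018241e-03]), 'contact_force': array([-0.28893422, -0.26407548,  0.16528018]), 'moment': array([-0.00590171,  0.01995769, -0.02476266]), 'width': 0.08498255380117306}
scene plunger_grip [([0.556, -0.248, 0.124], 0.54), ([0.778, -0.185, -0.001], 0.42), ([0.756, 0.19, 0.0], 0.38)]
scene vent_knob_grip [([0.534, 0.356, 0.075], 0.77), ([0.386, 0.142, 0.079], 0.68)]
scene vent_box [([0.533, 0.356, 0.001], 0.92), ([0.591, 0.16, 0.002], 0.76), ([0.384, 0.146, -0.0], 0.68)]
scene fixture [([0.556, -0.245, -0.003], 0.97)]
scene seat_hole [([0.756, 0.194, 0.001], 0.71), ([0.552, -0.243, 0.056], 0.62)]
scene jar [([0.799, -0.009, 0.0], 0.7)]
scene wrench [([0.758, 0.194, -0.001], 0.57)]
scene glass_ring [([0.78, -0.184, -0.0], 0.71)]
side plunger_grip [([0.561, -0.245, 0.132], 0.5)]
side vent_knob_grip [([0.54, 0.357, 0.079], 0.72), ([0.386, 0.146, 0.081], 0.71), ([0.59, 0.165, 0.077], 0.58)]
side vent_box [([0.535, 0.354, -0.002], 0.83), ([0.59, 0.165, -0.002], 0.81)]
side fixture [([0.557, -0.241, -0.001], 0.92)]
side seat_hole [([0.555, -0.246, 0.052], 0.9)]
side jar [([0.798, -0.008, 0.004], 0.67)]
side wrench [([0.752, 0.191, -0.003], 0.64), ([0.555, -0.242, 0.0], 0.17)]
side glass_ring [([0.778, -0.187, 0.002], 0.84)]
```

View pics/a0.png

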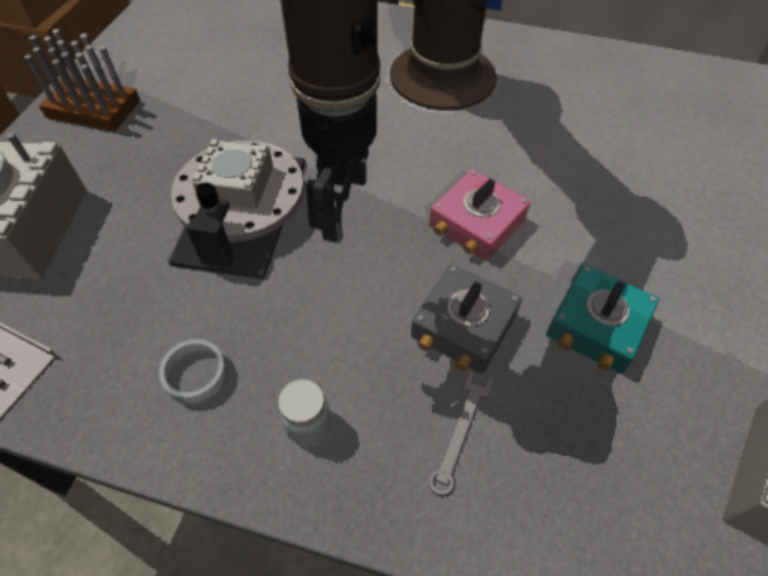

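View pics/a1.png

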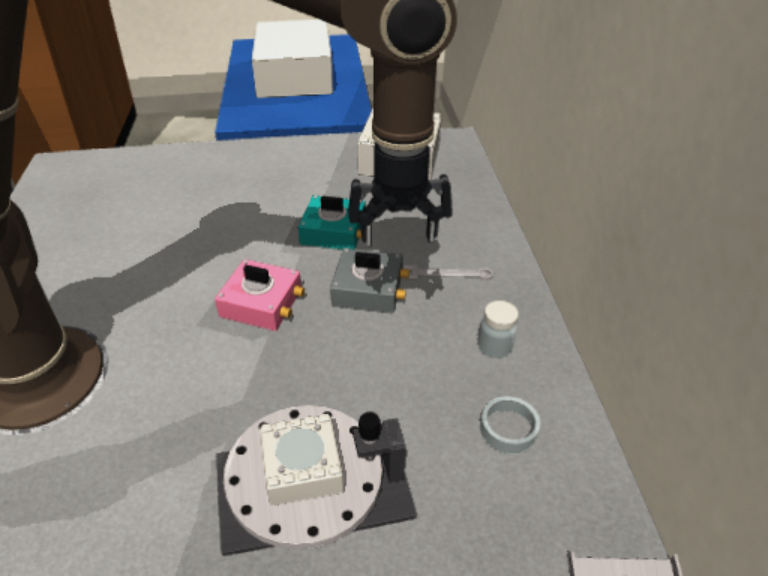

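Gray box (scene px ~468,315) is at about (0.59,0.163). I'll measure the wing's line and the plunger knob from depth.

```bash
cat >> h.py <<'E'
from scipy.spatial.transform import Rotation as R
def cloud(p):
    h,w=p['z_map'].shape; u,v=np.meshgrid(np.arange(w),np.arange(h))
    K=np.array([[p['fx'],0,p['cx']],[0,p['fy'],p['cy']],[0,0,1.]])
    n=cv2.undistortPoints(np.stack([u,v],-1).reshape(-1,1,2).astype(float),K,np.array([p['k1'],0,0,0.])).reshape(h,w,2)
    z=p['z_map']; c=np.stack([n[...,0]*z,-n[...,1]*z,-z,np.ones_like(z)],-1)
    if 'world_to_cam' in p: T=np.linalg.inv(p['world_to_cam'])
    else:
        s=p['st']; T=np.eye(4); T[:3,:3]=R.from_rotvec(s['ee_rot']).as_matrix(); T[:3,3]=s['position']; T=T@p['mount']
    q=(c@T.T)[...,:3]; q[z==0]=np.nan; return q
def wrist():
    s=sensors.read_state(); p=optics.camera('wrist'); p['st']=s; return p
def sel(q,c,r,z0,z1):
    return q[(np.hypot(q[...,0]-c[0],q[...,1]-c[1])<r)&(q[...,2]>z0)&(q[...,2]<z1)]
def rect(P):
    r=cv2.minAreaRect((P[:,:2]*1000).astype(np.float32)); return [np.round(x,1) for x in r]+[len(P),P[:,2].max().round(4)]
E
python3 - <<'E'
from h import *
for c in ['scene','side']:
    q=cloud(optics.camera(c))
    P=sel(q,(.59,.163),.04,.081,.095); print(c,'wing',rect(P), P[:,:2].mean(0))
    P=sel(q,(.59,.163),.095,.046,.054); print('boxtop',rect(P))
    P=sel(q,(.556,-.245),.03,.134,.15); print('knob',rect(P),P.mean(0))
E
python3 -m handwheel '[{"hand":-1,"tx":-1,"ty":4,"tz":0,"roll":1.4},{"hand":-1,"tx":-3,"ty":8,"tz":0,"roll":2.8},{"hand":-1,"tx":-4,"ty":12,"tz":0,"roll":4.2},{"hand":-1,"tx":-4,"ty":16,"tz":0,"roll":5.6},{"hand":-1,"tx":-4,"ty":16.3,"tz":0,"roll":7},{"hand":-1,"tx":-4,"ty":16.3,"tz":0,"roll":8.4},{"hand":-1,"tx":-4,"ty":16.3,"tz":0,"roll":9.8},{"hand":-1,"tx":-4,"ty":16.3,"tz":0,"roll":11.2}]'
```

```text
scene wing [array([594.8, 163. ]), array([12.3, 45.7]), np.float64(74.5), 122, np.float64(0.0911)] [0.59670535 0.16298605]
boxtop [array([594.9, 163.2]), array([120. , 120.7]), np.float64(74.6), 2194, np.float64(0.054)]
knob [array([ 559.4, -243.7]), array([25.2, 27.8]), np.float64(13.9), 129, np.float64(0.1455)] [ 0.56065985 -0.24282877  0.14135412]
side wing [array([591.9, 161.8]), array([17.7, 45.3]), np.float64(69.5), 67, np.float64(0.0894)] [0.59208042 0.1612409 ]
boxtop [array([592.8, 162.9]), array([121.6, 118.8]), np.float64(74.7), 868, np.float64(0.054)]
knob [array([ 555.8, -244. ]), array([26.5, 27.9]), np.float64(30.1), 161, np.float64(0.1437)] [ 0.55573554 -0.2453764   0.14045283]
clock: 1.67
position: [0.5849, 0.1634, 0.3039]
ee_rot: [0.908, 3.007, -0.0]
contact_force: [0.3, 0.3, -0.6]
width: 0.0855
```

```bash
python3 -m handwheel '[{"hand":-1,"tx":0.9,"ty":0,"tz":-3,"roll":1.2},{"hand":-1,"tx":0.9,"ty":0,"tz":-6,"roll":2.4},{"hand":-1,"tx":0.9,"ty":0,"tz":-8,"roll":3.6},{"hand":-1,"tx":0.9,"ty":0,"tz":-8,"roll":3.6},{"hand":-1,"tx":0.9,"ty":0,"tz":-8,"roll":3.6},{"hand":-1,"tx":0.9,"ty":0,"tz":-8,"roll":3.6},{"hand":-1,"tx":0.9,"ty":0,"tz":-8,"roll":3.6},{"hand":-1,"tx":0.9,"ty":0,"tz":-8,"roll":3.6}]'
python3 - <<'E'
from h import *
p=wrist(); q=cloud(p); save(p,'w1')
P=sel(q,(.594,.163),.04,.081,.098); print(rect(P),P.mean(0))
P=sel(q,(.594,.163),.095,.046,.056); print('boxtop',rect(P))
E
```

```text
clock: 2.33
position: [0.5946, 0.1638, 0.2257]
ee_rot: [0.428, 3.109, 0.002]
contact_force: [-0.6, 0.3, -0.8]
width: 0.0853
[array([592.3, 164.4]), array([11.5, 46. ]), np.float64(74.5), 1044, np.float64(0.0907)] [0.59104428 0.16490512 0.08830675]
boxtop [array([592.3, 164.6]), array([120.6, 119.7]), np.float64(74.7), 16902, np.float64(0.0558)]
```

View pics/w1.png

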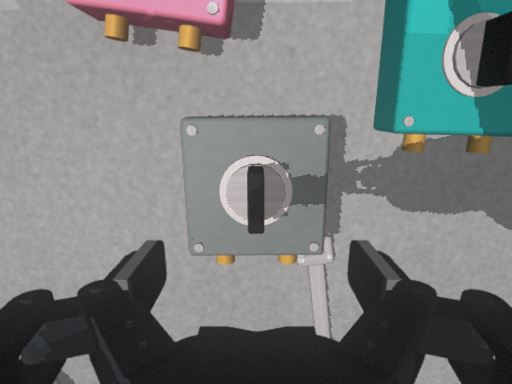

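Wing knob centered at px (256,198), parallel to the pads; the pink and teal look-alikes are clear. Descend and close.

```bash
python3 -m handwheel '[{"hand":-1,"tx":-0.1,"ty":0,"tz":-3,"roll":0.2},{"hand":-1,"tx":-0.2,"ty":0,"tz":-6,"roll":0.2},{"hand":-1,"tx":-0.2,"ty":0,"tz":-8,"roll":0.2},{"hand":-1,"tx":-0.2,"ty":0,"tz":-8.8,"roll":0.2},{"hand":-1,"tx":-0.2,"ty":0,"tz":-8.8,"roll":0.2},{"hand":1,"tx":-0.2,"ty":0,"tz":-8.8,"roll":0.2},{"hand":1,"tx":-0.2,"ty":0,"tz":-8.8,"roll":0.2},{"hand":1,"tx":-0.2,"ty":0,"tz":-8.8,"roll":0.2}]' 40
python3 -m handwheel '[{"hand":1,"tz":0},{"hand":1,"tz":0},{"hand":1,"tz":0},{"hand":1,"tz":0},{"hand":1,"tz":0},{"hand":1,"tz":0},{"hand":1,"tz":0},{"hand":1,"tz":0}]' 40
```

```text
clock: 3.05
position: [0.5934, 0.1641, 0.1392]
ee_rot: [0.401, 3.111, 0.003]
contact_force: [0.0, 0.1, 1.0]
width: 0.0514validation failed for argument at $[0]...
```

```bash
python3 -m handwheel '[{"hand":1,"tx":0,"ty":0,"tz":0,"roll":0},{"hand":1,"tx":0,"ty":0,"tz":0,"roll":0},{"hand":1,"tx":0,"ty":0,"tz":0,"roll":0},{"hand":1,"tx":0,"ty":0,"tz":0,"roll":0},{"hand":1,"tx":0,"ty":0,"tz":0,"roll":0},{"hand":1,"tx":0,"ty":0,"tz":0,"roll":0},{"hand":1,"tx":0,"ty":0,"tz":0,"roll":0},{"hand":1,"tx":0,"ty":0,"tz":0,"roll":0}]' 40
```

```text
clock: 3.72
position: [0.5936, 0.1634, 0.1401]
ee_rot: [0.402, 3.11, 0.002]
contact_force: [-1.8, -2.2, 6.8]
width: 0.0112
```

```bash
python3 -m handwheel '[{"hand":1,"tx":0,"ty":0,"tz":0,"roll":-1.2},{"hand":1,"tx":0,"ty":0,"tz":0,"roll":-2.4},{"hand":1,"tx":0,"ty":0,"tz":0,"roll":-3.6},{"hand":1,"tx":0,"ty":0,"tz":0,"roll":-4.8},{"hand":1,"tx":0,"ty":0,"tz":0,"roll":-6},{"hand":1,"tx":0,"ty":0,"tz":0,"roll":-7.2},{"hand":1,"tx":0,"ty":0,"tz":0,"roll":-8.4},{"hand":1,"tx":0,"ty":0,"tz":0,"roll":-9.6}]'
python3 - <<'E'
from h import *
s=sensors.read_state();x=s['ee_rot'];print(2*np.degrees(np.arctan2(x[1],x[0]))-90,s['moment'],s['width'])
E
```

```text
clock: 4.38
position: [0.593, 0.1627, 0.1402]
ee_rot: [1.64, 2.674, -0.005]
contact_force: [-2.8, -2.6, 2.0]
width: 0.0111
26.968058687668886 [-0.40870486  0.59564143  0.11226666] 0.01112864948994849
```

```bash
python3 -m handwheel '[{"hand":1,"tx":0,"ty":0,"tz":0,"roll":-1.2},{"hand":1,"tx":0,"ty":0,"tz":0,"roll":-2.4},{"hand":1,"tx":0,"ty":0,"tz":0,"roll":-3.5},{"hand":1,"tx":0,"ty":0,"tz":0,"roll":-4},{"hand":1,"tx":0,"ty":0,"tz":0,"roll":-4.4},{"hand":1,"tx":0,"ty":0,"tz":0,"roll":-4.6},{"hand":1,"tx":0,"ty":0,"tz":0,"roll":-4.6},{"hand":1,"tx":0,"ty":0,"tz":0,"roll":-4.6}]'
python3 - <<'E'
from h import *
s=sensors.read_state();x=s['ee_rot'];print(2*np.degrees(np.arctan2(x[1],x[0]))-90,s['moment'],s['width'],s['qpos'][6])
p=wrist(); save(p,'w2'); q=cloud(p)
P=sel(q,(.592,.1635),.04,.081,.098); print(rect(P))
for c in ['scene','side']:
    q=cloud(optics.camera(c)); P=sel(q,(.592,.1635),.03,.07,.09); print(rect(P))
E
```

```text
clock: 5.05
position: [0.5926, 0.1625, 0.1402]
ee_rot: [2.138, 2.296, -0.008]
contact_force: [-3.2, -1.5, 2.3]
width: 0.0108
4.071513577428178 [-0.36158368  0.57932993  0.74009879] 0.010841573477587263 -0.26958925682375195
[array([592.4, 165.2]), array([41.4, 35.6]), np.float64(56.4), 3570, np.float64(0.098)]
[array([601.7, 163.6]), array([26. , 46.1]), np.float64(3.4), 97, np.float64(0.0899)]
[array([593. , 160.9]), array([35.6, 38.5]), np.float64(41.8), 106, np.float64(0.0898)]
```

View pics/w2.png

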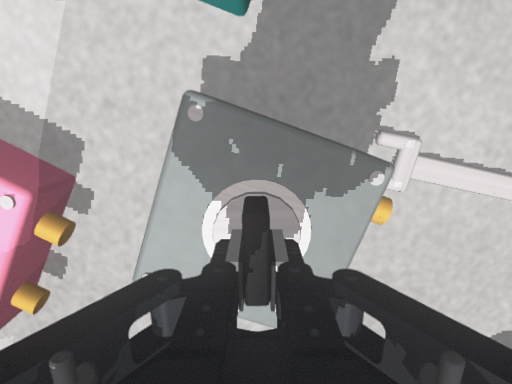

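Pads at 70.6° of turn and the moment jumped to 0.74 N m: at the stop (wing still between pads, px ~256,250). Release, then rise.

```bash
python3 -m handwheel '[{"hand":1,"tx":0,"ty":0,"tz":0,"roll":0},{"hand":-1,"tx":0,"ty":0,"tz":0,"roll":0},{"hand":-1,"tx":0,"ty":0,"tz":0,"roll":0},{"hand":-1,"tx":0,"ty":0,"tz":0,"roll":0},{"hand":-1,"tx":0,"ty":0,"tz":0,"roll":0},{"hand":-1,"tx":0,"ty":0,"tz":0,"roll":0},{"hand":-1,"tx":0,"ty":0,"tz":0,"roll":0},{"hand":-1,"tx":0,"ty":0,"tz":0,"roll":0}]'
python3 -m handwheel '[{"hand":-1,"tx":0,"ty":0,"tz":0,"roll":0},{"hand":-1,"tx":0,"ty":0,"tz":0,"roll":0},{"hand":-1,"tx":0,"ty":0,"tz":2,"roll":0},{"hand":-1,"tx":0,"ty":0,"tz":5,"roll":0},{"hand":-1,"tx":0,"ty":0,"tz":8,"roll":0},{"hand":-1,"tx":0,"ty":0,"tz":11,"roll":0},{"hand":-1,"tx":0,"ty":0,"tz":12,"roll":0},{"hand":-1,"tx":0,"ty":0,"tz":12,"roll":0}]'
python3 - <<'E'
from h import *
p=wrist(); q=cloud(p); save(p,'w3')
P=sel(q,(.592,.163),.04,.081,.098); print(rect(P))
E
```

```text
clock: 5.87
position: [0.5927, 0.1625, 0.1402]
ee_rot: [2.14, 2.295, -0.007]
contact_force: [-0.0, -0.6, -0.2]
width: 0.0854
clock: 6.53
position: [0.594, 0.1629, 0.2637]
ee_rot: [2.138, 2.293, 0.001]
contact_force: [0.8, -0.6, -0.5]
width: 0.0856
[array([592.7, 164.7]), array([12.2, 46. ]), np.float64(74.6), 831, np.float64(0.0904)]
```

```bash
python3 -m handwheel '[{"hand":-1,"tx":-0.5,"ty":-4,"tz":0.5,"roll":0},{"hand":-1,"tx":-1,"ty":-8,"tz":1,"roll":0},{"hand":-1,"tx":-1.5,"ty":-12,"tz":1,"roll":0},{"hand":-1,"tx":-2,"ty":-16,"tz":1,"roll":0},{"hand":-1,"tx":-2.5,"ty":-20,"tz":1,"roll":0},{"hand":-1,"tx":-3,"ty":-24,"tz":1,"roll":0},{"hand":-1,"tx":-3.5,"ty":-28,"tz":1,"roll":0},{"hand":-1,"tx":-3.6,"ty":-32,"tz":1,"roll":0}]'
python3 -m handwheel '[{"hand":-1,"tx":0,"ty":-4,"tz":0,"roll":0},{"hand":-1,"tx":0,"ty":-8,"tz":0,"roll":0},{"hand":-1,"tx":0,"ty":-9,"tz":0,"roll":0},{"hand":-1,"tx":0,"ty":-9,"tz":0,"roll":0},{"hand":-1,"tx":0,"ty":-9,"tz":0,"roll":0},{"hand":-1,"tx":0,"ty":-9,"tz":0,"roll":0},{"hand":-1,"tx":0,"ty":-9,"tz":0,"roll":0},{"hand":-1,"tx":0,"ty":-9,"tz":0,"roll":0}]'
python3 - <<'E'
from h import *
p=wrist(); q=cloud(p); save(p,'w4')
P=sel(q,(.557,-.245),.04,.135,.152); print(rect(P),np.median(P[:,2]), [cv2.minEnclosingCircle((P[:,:2]*1000).astype(np.float32))])
print([(d['xyz'],d['confidence']) for d in tip_of(p,'plunger_grip')])
s=p['st'];x=s['ee_rot'];print(s['position'],2*np.degrees(np.arctan2(x[1],x[0]))-90)
E
```

```text
clock: 7.25
position: [0.5553, -0.1591, 0.2695]
ee_rot: [2.141, 2.296, -0.006]
contact_force: [0.8, -0.8, -0.1]
width: 0.085
clock: 7.92
position: [0.5557, -0.2473, 0.2692]
ee_rot: [2.138, 2.299, -0.006]
contact_force: [-0.3, -0.6, -0.3]
width: 0.0853
[array([ 556.4, -242.3]), array([27.8, 28.2]), np.float64(87.1), 1325, np.float64(0.1445)] 0.14241925603336789 [((556.1837768554688, -243.10731506347656), 14.782756805419922)]
[([0.5529, -0.245, 0.1321], 0.85)]
[ 0.55572277 -0.24727407  0.26919547] 4.149018138552648
```

View pics/w4.png

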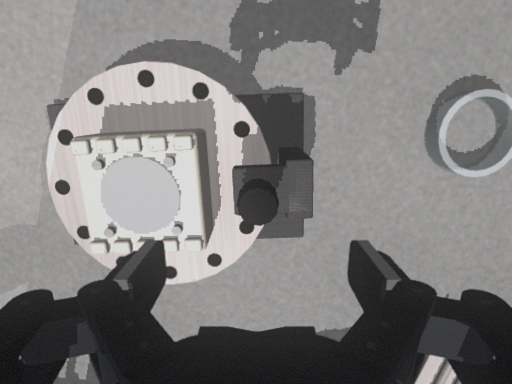

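Knob at px (257,200), centered between the pads, mould top (108 mm) below the left finger; tips to ~114 mm.

```bash
python3 -m handwheel '[{"hand":-1,"tx":0.05,"ty":0.4,"tz":-3,"roll":0},{"hand":-1,"tx":0.05,"ty":0.4,"tz":-6,"roll":0},{"hand":-1,"tx":0.05,"ty":0.4,"tz":-7.8,"roll":0},{"hand":-1,"tx":0.05,"ty":0.4,"tz":-8.2,"roll":0},{"hand":-1,"tx":0.05,"ty":0.4,"tz":-8.2,"roll":0},{"hand":1,"tx":0.05,"ty":0.4,"tz":-8.2,"roll":0},{"hand":1,"tx":0.05,"ty":0.4,"tz":-8.2,"roll":0},{"hand":1,"tx":0.05,"ty":0.4,"tz":-8.2,"roll":0}]' 70
python3 -m handwheel '[{"hand":1,"tx":0,"ty":0,"tz":0,"roll":0},{"hand":1,"tx":0,"ty":0,"tz":0,"roll":0},{"hand":1,"tx":0,"ty":0,"tz":0,"roll":0},{"hand":1,"tx":0,"ty":0,"tz":0,"roll":0},{"hand":1,"tx":0,"ty":0,"tz":0,"roll":0},{"hand":1,"tx":0,"ty":0,"tz":0,"roll":0},{"hand":1,"tx":0,"ty":0,"tz":0,"roll":0},{"hand":1,"tx":0,"ty":0,"tz":0,"roll":0}]' 70
```

```text
clock: 8.68
position: [0.5569, -0.2442, 0.1891]
ee_rot: [2.137, 2.296, -0.004]
contact_force: [-0.1, 0.2, -0.9]
width: 0.0518
clock: 9.35
position: [0.5561, -0.2447, 0.1905]
ee_rot: [2.138, 2.296, -0.005]
contact_force: [-7.1, 1.4, 9.5]
width: 0.0259
```

```bash
python3 -m handwheel '[{"hand":1,"tx":0,"ty":0,"tz":0.5,"roll":0},{"hand":1,"tx":0,"ty":0,"tz":1,"roll":0},{"hand":1,"tx":0,"ty":0,"tz":1.5,"roll":0},{"hand":1,"tx":0,"ty":0,"tz":2,"roll":0},{"hand":1,"tx":0,"ty":0,"tz":2.3,"roll":0},{"hand":1,"tx":0,"ty":0,"tz":2.5,"roll":0},{"hand":1,"tx":0,"ty":0,"tz":2.5,"roll":0},{"hand":1,"tx":0,"ty":0,"tz":2.5,"roll":0}]'
python3 - <<'E'
from h import *
for c in ['scene','side']:
    p=optics.camera(c); q=cloud(p)
    P=sel(q,(.557,-.244),.03,.115,.20); print(c,[(np.round(d['xyz'],3),d['confidence']) for d in tip_of(p,'plunger_grip')[:3]])
    save(p,'f_'+c)
    m=p['color'][150:360,150:300] if c=='side' else p['color'][60:200,80:260]
    cv2.imwrite(f'pics/fc_{c}.png',cv2.resize(m,None,fx=3,fy=3)[:,:,::-1])
    P=sel(q,(.592,.164),.03,.081,.098); print('wing',rect(P))
E
```

```text
clock: 10.02
position: [0.556, -0.2446, 0.2129]
ee_rot: [2.139, 2.297, -0.007]
contact_force: [7.1, -4.0, -27.1]
width: 0.0257
scene [(array([ 0.554, -0.245,  0.153]), 0.63), (array([ 0.779, -0.183,  0.001]), 0.37)]
wing [array([595.6, 162.8]), array([12.3, 44.9]), np.float64(75.4), 121, np.float64(0.0911)]
side [(array([ 0.556, -0.244,  0.151]), 0.56)]Traceback (most recent call last):
  File "<stdin>", line 8, in <module>
  File "h.py", line 19, in rect
    r=cv2.minAreaRect((P[:,:2]*1000).astype(np.float32)); return [np.round(x,1) for x in r]+[len(P),P[:,2].max().round(4)]
                                                                                                    ~~~~~~~~~~^^
    return umr_maximum(a, axis, None, out, keepdims, initial, where)
ValueError: zero-size array to reduction operation maximum which has no identity
```

View pics/fc_side.png

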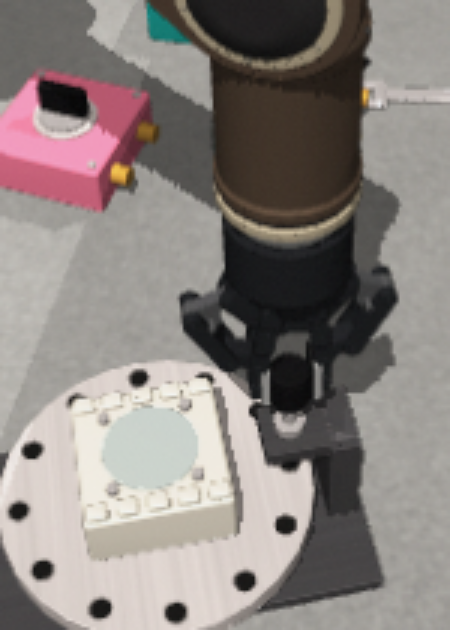

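Knob clearly lifted off its bush (px ~290,385), force −27 N = spring plus stop. Hold once to check for creep.

```bash
python3 -m handwheel '[{"hand":1,"tx":0,"ty":0,"tz":0,"roll":0},{"hand":1,"tx":0,"ty":0,"tz":0,"roll":0},{"hand":1,"tx":0,"ty":0,"tz":0,"roll":0},{"hand":1,"tx":0,"ty":0,"tz":0,"roll":0},{"hand":1,"tx":0,"ty":0,"tz":0,"roll":0},{"hand":1,"tx":0,"ty":0,"tz":0,"roll":0},{"hand":1,"tx":0,"ty":0,"tz":0,"roll":0},{"hand":1,"tx":0,"ty":0,"tz":0,"roll":0}]'
python3 - <<'E'
from h import *
for c in ['scene','side']:
    p=optics.camera(c)
    for n in ['plunger_grip','jar','wrench','glass_ring']: print(c,n,[(np.round(d['xyz'],3).tolist(),round(d['confidence'],2)) for d in tip_of(p,n)[:1]])
s=sensors.read_state(); print(s['position'],s['contact_force'],s['width'])
E
```

```text
clock: 10.88
position: [0.556, -0.2445, 0.2128]
ee_rot: [2.139, 2.297, -0.007]
contact_force: [4.8, -2.8, -16.5]
width: 0.0258
scene plunger_grip [([0.556, -0.247, 0.148], 0.72)]
scene jar [([0.801, -0.007, 0.004], 0.62)]
scene wrench [([0.757, 0.194, 0.002], 0.91)]
scene glass_ring [([0.78, -0.183, 0.001], 0.65)]
side plunger_grip [([0.561, -0.246, 0.154], 0.61)]
side jar [([0.803, -0.006, 0.0], 0.84)]
side wrench [([0.753, 0.194, -0.002], 0.85)]
side glass_ring [([0.781, -0.187, 0.002], 0.57)]
[ 0.55600278 -0.24459004  0.21282386] [  3.74862474  -2.49465155 -15.65765112] 0.026048384305648827
```

```bash
python3 -c "
from h import *
print(job.sign_off()); s=sensors.read_state(); print(s['clock'],s['position'],s['contact_force'],s['width'])"
```

```text
the job is handed in; nothing more can be done
None
the job is handed in; nothing more can be done
```

I turned the grey box's wing knob clockwise to its stop and released it. I then pulled the index plunger up to its stop, and the gripper was still holding it there when I handed the job in at about 11 s. `job.sign_off()` gives no verdict and I could not read the state afterwards, so the final second of holding is not confirmed.

- **Wing knob:** the gripper turned about 70.6°, against a stop at 68.8°. The moment jumped to 0.74 N m, which shows it reached the stop. After release the wing sprang back to within about 1° of rest.
- **Plunger:** the tool rose 22.3 mm with the grip steady at about 26 mm. The downward force was 15.7 N, more than the spring and weight (about 10.5 N), so the plunger was pressed against its stop.
- **Plunger height from the cameras:** the two cameras put the grip point at 148 and 154 mm. About 152 mm is expected at the stop, so both fit within the networks' 4 mm error.
- **Jar, wrench and glass ring:** the last camera estimates put all three within about 5 mm of where they started, which is close to the measurement error.
- **Failed check:** the side camera could not see the wing at the end because the arm hid it. The scene camera showed it at rest.

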